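# Set and lock the juice stall's batch counter

## Task

The seventh jar has been blended: turn the drum of the batch counter by its black rubber tyre, with a light fingertip (never over about 20 N), until the 7 stands centred in the little window. Then gently push the red-knobbed bolt fully home so that the drum is locked at 7, and let go, leaving the other things on the counter alone.

Things in the scene. Friction and masses are not known exactly. Their poses are not given: they have to be found in the camera images.
- counter: Batch counter screwed to the table: grey base plate, 12 mm thick, x -55..55, y -64..108 mm; a drum between two grey cheeks, red-knobbed bolt at its +y end. Origin: at table height under the axle, below the number ring. z up, y along the level axle towards the bolt. Cheeks 36 mm long in x: y -56..-50, 104 mm high; y 36..44, 116 mm high; bolt's guide block y 44..56, top 113 mm.
- drum_axle (a point): Fixed point of the counter, x 0, y -30, 68 mm above the table: axle's nominal place under the middle of the black ribbed rubber tyre by which the drum is turned (radius 48 mm, 30 mm wide, y -45..-15, bare in front, above, behind). A fingertip pressed on it drags it round by friction. Axle drag 0.20 N m, 4 N at the rim: 11 to 15 N pressure turns it, under 8 N may slip.
- tyre_crown (a point): Fixed point of the counter, x 0, y -30, 116 mm up: NOMINAL top of the tyre. The drum and hood really stand up to 5.5 mm higher or lower, differently each time and not in the readings: find the tyre by touch. They sit on a spring that yields straight down, 12 N per mm. Over 22 N pressed or squeezed on the drum spoils the run.
- window (a point): Fixed point of the counter, x 0, y 2, 108 mm up: nominal middle of the window, 19 x 24 mm, in the top of the dark steel hood (x -32..32, y -14..18 mm, top 8 mm below the tyre's crown, moves with the drum's height). Through it, from above, one figure of the white number ring is seen, upright for one standing at the counter's -x side.
- drum (a joint): Drum angle, rad; turns endlessly, stays where left, no clicks. Grows as the tyre's top moves along the counter's +x. Ten black figures 0-9, 14 mm high, pi/5 = 0.628 apart. The 7, alone on yellow (the rest on cream), is centred in the window at 0 and at 6.283; 6 at 0.628, 5 at 1.257, 4 at 1.885 ... 8 at 5.655. Starts between 0.8 and 5.48.
- bolt (a joint): Bolt travel, m: 0 drawn out (starts 0 to 0.003), 0.016 fully home at its stop. Slides along the counter's -y, 2.5 N friction, stays where left. From 6 mm on its round 6 mm nose goes between ten teeth on the drum's side, a gap for each figure: freely if a figure is centred within 0.08 rad; further off it meets a tooth and the drum must be set better. Home (over 0.0135) it locks the drum. Over 25 N on it spoils the run.
- bolt_knob (a point): Centre of the top of the bolt's upright red knob (moves with the bolt): cylinder 16 mm across, 34 mm tall, top 130 mm above the table; at counter x 0, y 82 mm drawn out, 66 mm home. Nothing near it but the guide block (up to y 56 mm) and the base plate far below.
- blender_jar: Bystander: loose steel blender jar with black handle, 116 mm wide, 190 mm tall; origin under its centre.
- pitcher: Bystander: loose pink plastic pitcher with flip-top lid and handle, 116 mm wide, 165 mm tall; origin under its centre.
- whisk: Bystander: loose aluminium whisk lying along its x, 240 mm long, 54 mm high; origin on the table under its middle.
- tamper: Bystander: loose wooden tamper standing upright, 48 mm foot, 135 mm tall; origin under its centre.
- saucer: Bystander: loose white ceramic saucer, 150 mm across, 18 mm high; origin under its centre.
- silicone_lid: Bystander: mint-green silicone lid, 80 mm across, 18 mm high with its nub, lying in the saucer; origin under its centre.
- steel_cup: Bystander: loose steel cup, 76 mm across, 100 mm tall; origin under its centre.

How it is judged (in metres and radians):
On the way, in this order (a step that is already met when the one before it is completed fails the run):
1. the 7 is the figure in the window (within 0.25 rad of centred) for 0.2 s ((value of joint drum between -0.25 and 0.25 rad or value of joint drum between 6.0332 and 6.5332 rad)), for 0.2 s.
2. the bolt is home (over 13.5 mm) with the 7 in the window (value of joint bolt above 0.0135 m and (value of joint drum between -0.14 and 0.14 rad or value of joint drum between 6.1432 and 6.4232 rad)), for 0.2 s.
At the end, for the whole second after the job is handed in: The 7 is centred in the window (drum within 0.14 rad of 0 or 6.283) and still, the bolt is home (over 13.5 mm of its 16 mm travel), and the robot has let go. On the way the drum never felt more than 22 N nor the bolt more than 25 N, and none of the bystanders was shifted by more than 30 mm (all of step 2 and velocity of joint drum between -0.05 and 0.05 rad/s); the robot touches nothing.
It fails at once if the drum is pressed or squeezed with more than 22 N (contact force between any of the fingers, the arm and drum above 22 N).
It fails at once if the bolt is pushed with more than 25 N (contact force between any of the fingers, the arm and bolt above 25 N).
It fails at once if the blender jar, pink pitcher, whisk, tamper, saucer, silicone lid or steel cup is shifted by more than 30 mm (distance of any of blender_jar, pitcher, whisk, tamper, saucer, silicone_lid, steel_cup from where it was at the start of the episode above 0.03 m).
It also fails if it takes over 58 s, if anything falls off the work surface, if the arm or the gripper's body presses on something with over 40 N, if the wrist force passes 120 N, or if a joint passes its speed limit or range.

## Robot

A 6-joint arm with a two-finger parallel gripper is mounted at the origin on the work surface. World frame = base frame: x ahead of the robot, y to its left, z up, the work surface at z = 0. Lengths are in mm, angles in rad, forces in N, time in s.
With the tool pointing down it reaches from about 275 to 750 mm from the base axis. Payload 10.2 kg.
Tool frame: the origin (TCP) lies midway between the tips of the shut fingers; the grasp point (between the pads) lies 19 mm behind it; z points along the fingers, y is the line along which they close (so a half turn about z gives the same grasp; the last joint's range is limited). The gripper opens to 85 mm and grips with 20 to 120 N. Pads are 22 mm wide; open, the fingers measure 114 mm over their backs; the gripper's body (76 mm by 85 mm) begins 54 mm behind the grasp point. The pads swing forward as they close: fully open they stand 13 mm farther back than shut.
Start: joints at [1.063, 0.313, 1.498, -0, 1.331, -0.223], TCP at [147.52, 503.854, 231.294] pointing down, gripper open.
Joint ranges: [-2.94, 2.94], [-0.97, 2.17], [0.19, 2.56], [-1.23, 4.37], [0.02, 3.11], [-2.88, 2.88]. Speed limits (rad/s): [2.39, 2.39, 3.01, 3.14, 3.14, 3.14].

## Interface

Orientations are given as a unit quaternion [w, x, y, z].
In Python, from rig import sense, capture, finish_job, find_in, place_of gives the robot as it stands. The module is installed in compiled form; this text tells all that it offers.
- The arm moves only by the shell command python3 -m jog 'ROWS' [FORCE]. ROWS is JSON, a list of rows, each an object of numbers: "tx", "ty", "tz": the shift along the tool's x, y, z in mm; "ax", "ay", "az": the turn, a rotation vector about the tool's x, y, z in rad; "jaw": the closure, from -1 (fully open) to 1 (shut), so that 0 is half open. In form: [{"tx": .., "ty": .., "tz": .., "ax": .., "ay": .., "az": .., "jaw": ..}, ...]. A call has 1 to 5 rows; each row shifts and turns the commanded pose from where the row before left it, along the tool's axes as they then stand; what a row does not reach is not made up. A row lasts 1/8 s, in which the tool goes at most 62.5 mm and 10.7 degrees, less where a joint would pass 70% of its speed; a pose out of reach is approached as far as the arm can. A call with a gripper value outside its range is refused whole. The fingers move at their own pace and stop on an object; FORCE is the grip in N (left out, the last holds). Time passes only in rows, so rows that do not move let the fingers close. It gives the time, the measured TCP pose, the force, the opening and the grip force at its end, in the units of the state.
- sense(): the state, without advancing time (a new reading comes with each control period).
- capture(name): name is "scene" or "top" or "wrist"; returns a dict with "color" (384x512x3 uint8, red, green, blue), "depth" (384x512 float32, mm along the optical axis (not along the pixel's ray), 0 where there is no reading), "fx", "fy", "cx", "cy" (pixels), "camera_from_world" (4x4, takes a point from world to camera coordinates); the wrist camera has in their place "mount" (4x4, takes a point from camera to tool coordinates, whose origin is the TCP and whose axes are the flange's). Camera axes: x right, y up, looking along -z (the intrinsics and any distortion apply to the point x, -y, -z); pixel columns grow to the right and rows downward; lengths in mm; the calibration is good to about 2 mm. A picture is of the moment at which its call begins: read the wrist's pose just before it.
- finish_job(): hands the job in; it is judged then, once.
Trained networks look in the newest picture that a camera, given by its name, has taken for a name from the list of things; names that differ only in an ending like _2 or _b are one class to them, and where a whole thing is asked for, a point or a joint stands for the part that bears it (a point fixed in the world has none). Each returns a list of dicts, best first, with "conf" (0 to 1); they miss things now and then, are a little off and sometimes report something else, mostly with a low value. They report only what shows in the picture. A call takes as long as a camera call.
- find_in(query, camera): "centre" ([column, row] in pixels, amid what is visible of it).
- place_of(query, camera): "centre" ([column, row] in pixels: a listed point, or the origin of a listed thing).
The state is a dict: "time_s": time; "joints": joint angles; "dq": joint speeds; "tau": joint torques, N m; "eef_pos": TCP position; "ee_rot": TCP orientation; "force": force on the tool from outside, world axes, zero at the start; "wrist_torque": the same for the moment, N m; "grip_width": opening from 0.0 (shut) to 1.0 (fully open); "grip_force": force on a finger pad.
Only numpy, scipy, OpenCV 4.12 (cv2) and the standard library are available. Lean on these libraries where they do the work, as an engineer would, in place of code of your own. Each camera call takes 0.05 s, during which the arm holds its last target. There are 200 camera calls.

## Working session

There is one attempt and no reset: what is moved stays moved. The work goes in short steps, Python scripts to look and compute and a shell command to move; the robot and the scene stay as the last step left them, time stands still between calls to the robot, and variables do not carry over. Pictures are saved under pics/ and viewed, at most 11 in all, crops included, and the job is handed in when it is done.

```bash
mkdir -p pics
cat > h.py <<'E'
import numpy as np, cv2
from rig import *
from scipy.spatial.transform import Rotation as R
def cfw(c,s):
    if "camera_from_world" in c: return np.array(c["camera_from_world"])
    q=s["ee_rot"]; T=np.eye(4); T[:3,:3]=R.from_quat([q[1],q[2],q[3],q[0]]).as_matrix(); T[:3,3]=s["eef_pos"]
    return np.linalg.inv(T@np.array(c["mount"]))
def ray(c,s,px):
    M=np.linalg.inv(cfw(c,s)); d=np.array([(px[0]-c["cx"])/c["fx"],-(px[1]-c["cy"])/c["fy"],-1])
    return M[:3,3],M[:3,:3]@d
def at_z(c,s,px,z):
    o,d=ray(c,s,px); return o+d*(z-o[2])/d[2]
def at_d(c,s,px):
    o,d=ray(c,s,px); u,v=int(round(px[0])),int(round(px[1])); return o+d*c["depth"][v,u]
def proj(c,s,P):
    p=cfw(c,s)@np.append(P,1); return [c["cx"]+c["fx"]*p[0]/-p[2], c["cy"]-c["fy"]*p[1]/-p[2]]
def snap(n): 
    s=sense(); return capture(n),s
def save(c,name): cv2.imwrite("pics/"+name,cv2.cvtColor(c["color"],cv2.COLOR_RGB2BGR))
E
python3 - <<'E'
from h import *
np.set_printoptions(precision=1,suppress=True)
s=sense(); print(s)
ims=[]
for n in("scene","top"):
    c,s=snap(n); ims.append(c["color"])
    for q,z in(("counter",0),("drum_axle",68),("tyre_crown",116),("window",108),("bolt_knob",130),("blender_jar",0),("pitcher",0),("tamper",0),("steel_cup",0),("saucer",0),("whisk",0)):
        for r in place_of(q,n)[:2]:
            print(n,q,round(r["conf"],2),np.array(r["centre"]),at_z(c,s,r["centre"],z))
im=np.vstack(ims); 
cv2.imwrite("pics/a.png",cv2.cvtColor(cv2.resize(im,(400,600)),cv2.COLOR_RGB2BGR))
cv2.imwrite("pics/top.png",cv2.cvtColor(ims[1],cv2.COLOR_RGB2BGR))
E
```

```text
{'time_s': 0.0, 'joints': array([ 1.1,  0.3,  1.5,  0. ,  1.3, -0.2]), 'dq': array([ 0., -0.,  0.,  0., -0.,  0.]), 'tau': array([ -0. , -41.2, -26. ,  -0. ,   0. ,   0. ]), 'eef_pos': array([147.4, 503.6, 230.7]), 'ee_rot': array([-0. ,  0.1,  1. , -0. ]), 'force': array([-0.1,  0.5, -0.8]), 'wrist_torque': array([-0.,  0.,  0.]), 'grip_force': 0.0, 'grip_width': 1.0016064608333988}
scene counter 0.61 [270.6 217. ] [530.3  56.6   0. ]
scene counter 0.45 [144.  194.3] [ 712.4 -293.6    0. ]
scene drum_axle 0.85 [262.8 191.9] [526.6  22.   68. ]
scene tyre_crown 0.72 [262.3 178.1] [530.6  22.6 116. ]
scene tyre_crown 0.63 [270.4 218.6] [642.7 147.5 116. ]
scene window 0.73 [270.7 183.4] [525.2  47.8 108. ]
scene window 0.53 [265.9 194.4] [570.9  71.  108. ]
scene bolt_knob 0.66 [297.2 189. ] [523.  132.3 130. ]
scene blender_jar 0.61 [161.3 169.2] [ 592.4 -373.2    0. ]
scene blender_jar 0.58 [318.7 303.2] [679.1 321.9   0. ]
scene pitcher 0.93 [408.3 255.9] [409.8 404.4   0. ]
scene pitcher 0.18 [273.2 182.9] [396.5 -47.5   0. ]
scene tamper 0.57 [162.  168.2] [ 587.1 -376.7    0. ]

[... 251 characters left out ...]
  57.5   0. ]
top drum_axle 0.86 [253.  212.1] [541.3  35.5  68. ]
top drum_axle 0.18 [245.8 217. ] [523.6  59.7  68. ]
top tyre_crown 0.9 [251.6 212.1] [535.7  39.8 116. ]
top window 0.56 [247.3 214.7] [527.4  54.1 108. ]
top bolt_knob 0.41 [222.8 215.5] [520.  134.4 130. ]
top blender_jar 0.77 [175.3 174.4] [678.7 323.    0. ]
top blender_jar 0.48 [361.  249.9] [ 424.7 -353.8    0. ]
top pitcher 0.57 [150.4 246. ] [416.8 397.2   0. ]
top tamper 0.68 [370.2 203.2] [ 594.  -387.8    0. ]
top tamper 0.23 [291.3 156.8] [757.4 -98.5   0. ]
top steel_cup 0.58 [290.3 153.5] [769.7 -94.6   0. ]
top saucer 0.86 [344.2 172.9] [ 703.1 -293.2    0. ]
top whisk 0.63 [360.5 249.2] [ 427.1 -352.     0. ]
```

View pics/a.png

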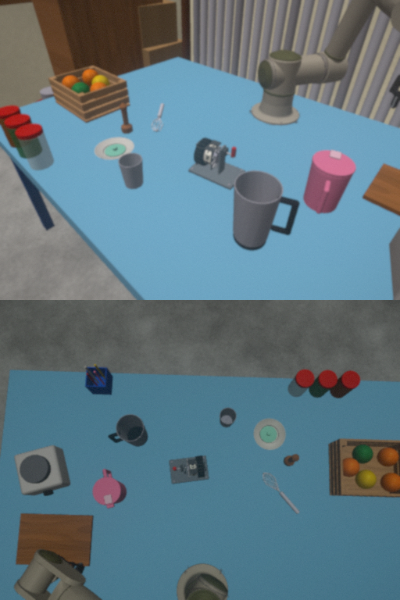

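The counter stands near (525, 58), with its y axis about along world y (small yaw). The pitcher and blender jar are on the +y side, with the rest further off.

```bash
cat >> h.py <<'E'
def delta(P,yaw=None):
    "tool-frame shift to world P; az to align tool y to counter yaw"
    s=sense(); q=s["ee_rot"]; M=R.from_quat([q[1],q[2],q[3],q[0]]).as_matrix()
    print("tcp",s["eef_pos"].round(1),"tool x",M[:,0].round(3),"y",M[:,1].round(3),"z",M[:,2].round(3),"t",s["time_s"])
    print("shift",(M.T@(np.array(P)-s["eef_pos"])).round(1))
    if yaw is not None: print("az",round(np.arctan2(M[1,1],M[0,1])-(np.pi/2+yaw),3))
E
python3 - <<'E'
from h import *
np.set_printoptions(precision=2,suppress=True)
c,s=snap("wrist"); print(np.array(c["mount"]),c["fx"],c["cx"])
delta([525,58,330],0.1)
E
```

```text
[[   0.      0.96    0.28   70.22]
 [   1.     -0.      0.     -0.21]
 [   0.      0.28   -0.96 -141.93]
 [   0.      0.      0.      1.  ]] 317.3784020028471 252.77936399890984
tcp [147.5 503.8 231.3] tool x [-0.96  0.28  0.  ] y [ 0.28  0.96 -0.  ] z [-0. -0. -1.] t 1.25
shift [-487.5 -321.8  -98.7]
az -0.385
```

```bash
python3 -m jog '[{"tz":-50,"jaw":1},{"tx":-35,"ty":-25,"tz":-49},{"tx":-49,"ty":-33},{"tx":-50,"ty":-33},{"tx":-50,"ty":-33}]' 40 ; python3 -m jog '[{"tx":-50,"ty":-33},{"tx":-50,"ty":-33},{"tx":-50,"ty":-33},{"tx":-50,"ty":-33},{"tx":-50,"ty":-33}]'; python3 -m jog '[{"tx":-50,"ty":-33},{"az":-0.18},{"az":-0.18},{},{}]'
python3 - <<'E'
from h import *
np.set_printoptions(precision=1,suppress=True)
c,s=snap("wrist"); save(c,"w1.png")
for q,z in(("counter",0),("drum_axle",68),("tyre_crown",116),("window",108),("bolt_knob",130)):
    for r in place_of(q,"wrist")[:2]:
        print(q,round(r["conf"],2),np.array(r["centre"]),at_z(c,s,r["centre"],z),at_d(c,s,r["centre"]))
delta([525,58,330],0.1)
E
```

```text
tcp [147.5 503.9 231.3] tool x [-1.   0.3  0. ] y [0.3 1.  0. ] z [-0.  0. -1.] t 1.55
shift [-487.6 -321.8  -98.7]
az -0.385schema error: expected keys tx, ty, tz, ax, ay, az, jaw
schema error: expected keys tx, ty, tz, ax, ay, az, jaw
schema error: expected keys tx, ty, tz, ax, ay, az, jaw
```

View pics/w1.png

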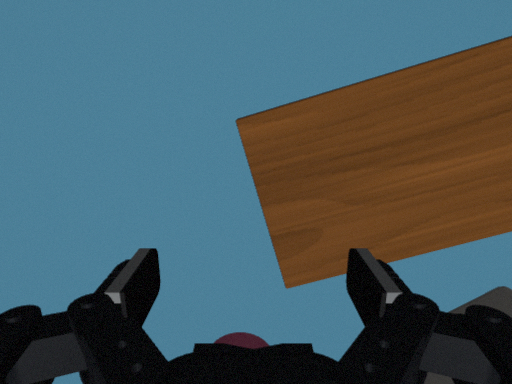

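The picture only shows the cutting board, with the fingers at the bottom (about columns 140 and 370): the moves were refused because every key is needed.

```bash
python3 -m jog '[{"tx":0,"ty":0,"tz":-50,"ax":0,"ay":0,"az":0,"jaw":1},{"tx":-35,"ty":-25,"tz":-45,"ax":0,"ay":0,"az":0,"jaw":1},{"tx":-50,"ty":-33,"tz":0,"ax":0,"ay":0,"az":0,"jaw":1},{"tx":-50,"ty":-33,"tz":0,"ax":0,"ay":0,"az":0,"jaw":1},{"tx":-50,"ty":-33,"tz":0,"ax":0,"ay":0,"az":0,"jaw":1}]' 40 ; python3 -m jog '[{"tx":-50,"ty":-33,"tz":0,"ax":0,"ay":0,"az":0,"jaw":1},{"tx":-50,"ty":-33,"tz":0,"ax":0,"ay":0,"az":0,"jaw":1},{"tx":-50,"ty":-33,"tz":0,"ax":0,"ay":0,"az":0,"jaw":1},{"tx":-50,"ty":-33,"tz":0,"ax":0,"ay":0,"az":0,"jaw":1},{"tx":-50,"ty":-33,"tz":0,"ax":0,"ay":0,"az":0,"jaw":1}]'; python3 -m jog '[{"tx":-40,"ty":-26,"tz":0,"ax":0,"ay":0,"az":0,"jaw":1},{"tx":0,"ty":0,"tz":0,"ax":0,"ay":0,"az":-0.18,"jaw":1},{"tx":0,"ty":0,"tz":0,"ax":0,"ay":0,"az":-0.18,"jaw":1},{"tx":0,"ty":0,"tz":0,"ax":0,"ay":0,"az":0,"jaw":1}]'
python3 - <<'E'
from h import *
np.set_printoptions(precision=1,suppress=True)
c,s=snap("wrist"); save(c,"w2.png")
for q,z in(("counter",0),("drum_axle",68),("tyre_crown",116),("window",108),("bolt_knob",130)):
    for r in place_of(q,"wrist")[:2]:
        print(q,round(r["conf"],2),np.array(r["centre"]),at_z(c,s,r["centre"],z),at_d(c,s,r["centre"]))
delta([525,58,330],0.1)
E
```

```text
time_s: 2.17
eef_pos: [291.1, 331.3, 326.5]
ee_rot: [0.0, 0.142, 0.99, 0.0]
force: [1.3, 0.5, 0.5]
grip_width: -0.0
grip_force: 0.0
time_s: 2.8
eef_pos: [484.8, 102.5, 326.5]
ee_rot: [0.0, 0.142, 0.99, 0.0]
force: [0.3, 0.6, -0.6]
grip_width: 0.001
grip_force: 0.0
time_s: 3.3
eef_pos: [514.9, 68.0, 326.3]
ee_rot: [-0.0, -0.037, 0.999, 0.0]
force: [-0.4, -0.0, -0.6]
grip_width: -0.0
grip_force: 0.0
counter 0.57 [243.9 164.3] [532.8  55.4   0. ] [512.5  57.  107.8]
drum_axle 0.72 [216.4 176.4] [538.4  22.1  68. ] [527.5  26.8 114.7]
drum_axle 0.19 [214.7 185.7] [551.   20.4  68. ] [538.2  25.4 116. ]
tyre_crown 0.6 [216.  183.9] [536.   26.8 116. ] [536.   26.8 116.2]
tyre_crown 0.17 [242.8 180.9] [530.2  57.1 116. ] [533.4  56.9 102.9]
window 0.9 [242.2 180.4] [531.6  56.3 108. ] [533.   56.2 102.2]
bolt_knob 0.79 [316.1 179.5] [519.3 137.2 130. ] [519.5 137.4 129.1]
tcp [514.8  68.2 326.3] tool x [-1.  -0.1 -0. ] y [-0.1  1.  -0. ] z [ 0. -0. -1.] t 3.6
shift [ -9.4 -10.9  -3.7]
az -0.026
```

View pics/w2.png

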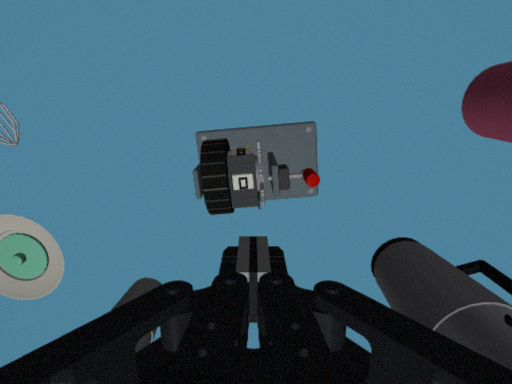

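The picture shows the counter in full: tyre about (216,178), window (243,182) with a 0-like figure, red knob (313,179), and plate corners at (197,132), (316,122), (318,196). I'll fit the pose and enlarge the window.

```bash
cat >> h.py <<'E'
def win(c,name,u,v,h=30):
    im=cv2.cvtColor(c["color"],cv2.COLOR_RGB2BGR)[int(v)-h:int(v)+h,int(u)-h:int(u)+h]
    cv2.imwrite("pics/"+name,cv2.resize(cv2.rotate(im,cv2.ROTATE_180),(480,480),interpolation=cv2.INTER_CUBIC))
E
python3 - <<'E'
from h import *
np.set_printoptions(precision=2,suppress=True)
c,s=snap("wrist")
W=[at_z(c,s,p,12) for p in((197,132),(316,122),(318,196))]+[np.array([536,26.8,0]),np.array([531.6,56.3,0]),np.array([519.3,137.2,0])]
C=np.array([(-55,-64),(-55,108),(55,108),(0,-30),(0,2),(0,81)],float)
P=np.array(W)[:,:2]; print(P)
A,_=cv2.estimateAffinePartial2D(C,P,ransacReprojThreshold=8); print(A, "yaw",np.arctan2(A[1,0],A[0,0]),"scale",np.hypot(A[0,0],A[1,0]),(C@A[:,:2].T+A[:,2]-P))
win(c,"win.png",243,182,40)
E
```

```text
[[489.34 -13.53]
 [463.05 152.54]
 [570.17 169.6 ]
 [536.    26.8 ]
 [531.6   56.3 ]
 [519.3  137.2 ]]Traceback (most recent call last):
  File "<stdin>", line 7, in <module>
cv2.error: OpenCV(4.12.0) /io/opencv/modules/calib3d/src/ptsetreg.cpp:1108: error: (-215:Assertion failed) count >= 0 && to.checkVector(2) == count in function 'estimateAffinePartial2D'
```

```bash
cat >> h.py <<'E'
O=np.array([532.2,56.0,0]); YAW=0.156
CR=R.from_euler('z',YAW).as_matrix()
def W(x,y,z): return O+CR@np.array([x,y,z],float)
E
python3 - <<'E'
from h import *
c,s=snap("wrist")
win(c,"win.png",243,182,40)
print(at_d(c,s,(216,185)),at_d(c,s,(252,170)))
delta(W(0,-30,160),YAW)
E
```

```text
[537.15453357  27.06589697 116.62806247] [518.53977368  66.90332135 107.49834851]
tcp [514.9  68.1 326.3] tool x [-0.997 -0.074 -0.   ] y [-0.074  0.997 -0.   ] z [ 0. -0. -1.] t 3.7
shift [-18.8 -43.3 166.3]
az -0.082
```

View pics/win.png

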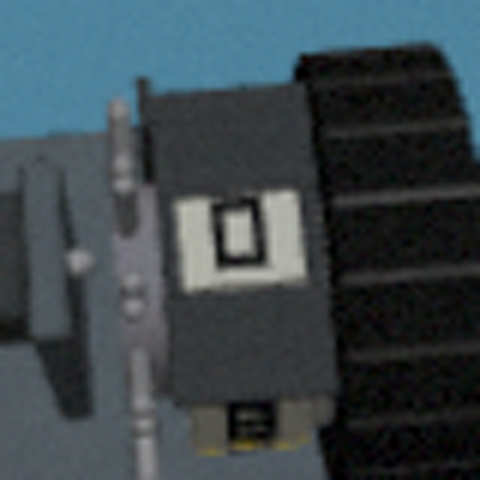

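The window shows a 0 (close to centred); an 8 sits below the hood on the -x side with yellow just under it. So the drum is at about 4.4 and must grow by about 1.88 rad, with the tyre's top dragged along counter +x (tool -x). I'll go down over the tyre at counter x -12.

```bash
python3 -m jog '[{"tx":-7,"ty":-44,"tz":0,"ax":0,"ay":0,"az":0,"jaw":1},{"tx":0,"ty":0,"tz":55,"ax":0,"ay":0,"az":-0.082,"jaw":1},{"tx":0,"ty":0,"tz":55,"ax":0,"ay":0,"az":0,"jaw":1},{"tx":0,"ty":0,"tz":55,"ax":0,"ay":0,"az":0,"jaw":1},{"tx":0,"ty":0,"tz":30,"ax":0,"ay":0,"az":0,"jaw":1}]' 
python3 -m jog '[{"tx":0,"ty":0,"tz":0,"ax":0,"ay":0,"az":0,"jaw":1},{"tx":0,"ty":0,"tz":0,"ax":0,"ay":0,"az":0,"jaw":1}]'
python3 - <<'E'
from h import *
delta(W(-12,-30,116),YAW)
c,s=snap("wrist"); print(s["force"]); save(c,"w3.png")
E
```

```text
time_s: 4.32
eef_pos: [524.1, 24.9, 128.7]
ee_rot: [-0.002, -0.078, 0.997, 0.0]
force: [0.2, 0.1, 0.3]
grip_width: -0.001
grip_force: 0.0
time_s: 4.58
eef_pos: [526.0, 24.6, 132.8]
ee_rot: [0.001, -0.078, 0.997, -0.0]
force: [0.0, 1.0, 0.8]
grip_width: -0.003
grip_force: 0.0
tcp [526.   24.6 132.8] tool x [-0.988 -0.156 -0.002] y [-0.156  0.988 -0.001] z [ 0.002 -0.    -1.   ] t 4.575
shift [ 1.   0.1 16.8]
az 0.001
[0.03702544 1.03592564 0.78603907]
```

View pics/w3.png

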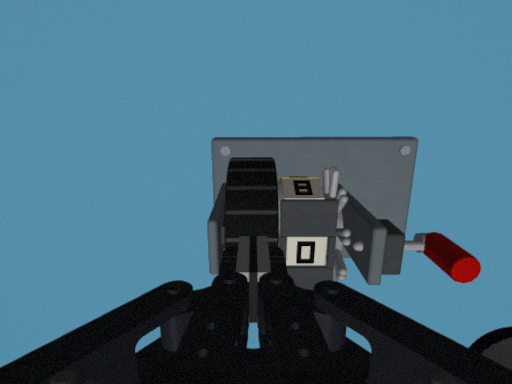

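The picture shows the fingers centred on the tyre (cols 227–277) and the window at rows 235–265 with the 0 readable while I work. Going down slowly.

```bash
python3 -m jog '[{"tx":1,"ty":0,"tz":3,"ax":0,"ay":0,"az":0,"jaw":1},{"tx":0,"ty":0,"tz":3,"ax":0,"ay":0,"az":0,"jaw":1},{"tx":0,"ty":0,"tz":2,"ax":0,"ay":0,"az":0,"jaw":1},{"tx":0,"ty":0,"tz":1,"ax":0,"ay":0,"az":0,"jaw":1},{"tx":0,"ty":0,"tz":0.5,"ax":0,"ay":0,"az":0,"jaw":1}]'
for i in 1; do python3 -m jog '[{"tx":0,"ty":0,"tz":0.7,"ax":0,"ay":0,"az":0,"jaw":1},{"tx":0,"ty":0,"tz":0.7,"ax":0,"ay":0,"az":0,"jaw":1},{"tx":0,"ty":0,"tz":0.6,"ax":0,"ay":0,"az":0,"jaw":1},{"tx":0,"ty":0,"tz":0,"ax":0,"ay":0,"az":0,"jaw":1}]'; done
```

```text
time_s: 5.25
eef_pos: [524.2, 24.6, 121.8]
ee_rot: [-0.0, -0.079, 0.997, -0.0]
force: [-0.4, 0.0, 0.8]
grip_width: 0.003
grip_force: 0.0
time_s: 5.75
eef_pos: [524.2, 24.6, 119.8]
ee_rot: [-0.0, -0.079, 0.997, -0.0]
force: [-0.0, -0.6, -0.2]
grip_width: -0.005
grip_force: 0.0
```

```bash
python3 -m jog '[{"tx":-2,"ty":0,"tz":0.5,"ax":0,"ay":0,"az":0,"jaw":1},{"tx":-2,"ty":0,"tz":0.5,"ax":0,"ay":0,"az":0,"jaw":1},{"tx":0,"ty":0,"tz":0.5,"ax":0,"ay":0,"az":0,"jaw":1},{"tx":0,"ty":0,"tz":0,"ax":0,"ay":0,"az":0,"jaw":1}]'
```

```text
time_s: 6.25
eef_pos: [528.1, 25.2, 118.2]
ee_rot: [-0.0, -0.079, 0.997, -0.0]
force: [0.2, 0.2, -0.3]
grip_width: -0.001
grip_force: 0.0
```

```bash
python3 -m jog '[{"tx":0,"ty":0,"tz":0.5,"ax":0,"ay":0,"az":0,"jaw":1},{"tx":0,"ty":0,"tz":0.5,"ax":0,"ay":0,"az":0,"jaw":1},{"tx":0,"ty":0,"tz":0,"ax":0,"ay":0,"az":0,"jaw":1}]'
```

```text
time_s: 6.62
eef_pos: [528.1, 25.2, 117.3]
ee_rot: [-0.0, -0.079, 0.997, 0.0]
force: [0.2, 0.6, -0.7]
grip_width: -0.002
grip_force: 0.0
```

```bash
python3 -m jog '[{"tx":0,"ty":0,"tz":0.5,"ax":0,"ay":0,"az":0,"jaw":1},{"tx":0,"ty":0,"tz":0.4,"ax":0,"ay":0,"az":0,"jaw":1},{"tx":0,"ty":0,"tz":0,"ax":0,"ay":0,"az":0,"jaw":1}]'
```

```text
time_s: 7.0
eef_pos: [528.2, 25.2, 116.6]
ee_rot: [0.0, -0.079, 0.997, -0.0]
force: [-0.7, -0.1, 3.8]
grip_width: -0.004
grip_force: 1.4
```

```bash
python3 -m jog '[{"tx":0,"ty":0,"tz":0.4,"ax":0,"ay":0,"az":0,"jaw":1},{"tx":0,"ty":0,"tz":0,"ax":0,"ay":0,"az":0,"jaw":1}]'
```

```text
time_s: 7.25
eef_pos: [528.3, 25.1, 116.3]
ee_rot: [0.0, -0.079, 0.997, -0.0]
force: [-1.8, -0.3, 4.8]
grip_width: -0.001
grip_force: 2.6
```

```bash
python3 -m jog '[{"tx":0,"ty":0,"tz":0.4,"ax":0,"ay":0,"az":0,"jaw":1},{"tx":0,"ty":0,"tz":0.3,"ax":0,"ay":0,"az":0,"jaw":1},{"tx":0,"ty":0,"tz":0,"ax":0,"ay":0,"az":0,"jaw":1}]'
```

```text
time_s: 7.62
eef_pos: [528.3, 25.1, 115.9]
ee_rot: [0.0, -0.079, 0.997, -0.0]
force: [-2.7, -0.2, 8.3]
grip_width: 0.003
grip_force: 4.1
```

```bash
python3 -m jog '[{"tx":-2,"ty":0,"tz":0.3,"ax":0,"ay":0,"az":0,"jaw":1},{"tx":-2,"ty":0,"tz":0,"ax":0,"ay":0,"az":0,"jaw":1},{"tx":0,"ty":0,"tz":0,"ax":0,"ay":0,"az":0,"jaw":1}]'
```

```text
time_s: 8.0
eef_pos: [532.3, 25.7, 115.9]
ee_rot: [0.0, -0.079, 0.997, -0.0]
force: [-4.5, 0.2, 10.3]
grip_width: -0.001
grip_force: 5.1
```

```bash
python3 -m jog '[{"tx":-2,"ty":0,"tz":0.3,"ax":0,"ay":0,"az":0,"jaw":1},{"tx":-3,"ty":0,"tz":0.1,"ax":0,"ay":0,"az":0,"jaw":1},{"tx":-3,"ty":0,"tz":0,"ax":0,"ay":0,"az":0,"jaw":1},{"tx":0,"ty":0,"tz":0,"ax":0,"ay":0,"az":0,"jaw":1}]'
python3 - <<'E'
from h import *
c,s=snap("wrist"); save(c,"w4.png"); delta(W(0,-30,116),YAW); print(s["force"])
E
```

```text
time_s: 8.5
eef_pos: [540.5, 27.0, 115.7]
ee_rot: [0.001, -0.079, 0.997, -0.0]
force: [-2.3, 0.0, 12.5]
grip_width: 0.001
grip_force: 5.8
tcp [540.5  27.  115.7] tool x [-0.988 -0.157 -0.002] y [-0.157  0.988 -0.001] z [ 0.002 -0.    -1.   ] t 8.55
shift [ 3.7 -0.1 -0.3]
az 0.001
[-2.28810093e+00  1.02856164e-02  1.24586368e+01]
```

View pics/w4.png

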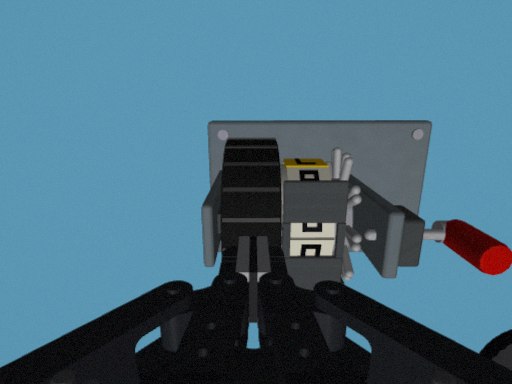

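The drum followed: the 0 has moved on and the next figure is entering, with yellow showing at row 162. I'll finish this stroke.

```bash
python3 -m jog '[{"tx":-3,"ty":0,"tz":0.1,"ax":0,"ay":0,"az":0,"jaw":1},{"tx":-3,"ty":0,"tz":0.1,"ax":0,"ay":0,"az":0,"jaw":1},{"tx":-3,"ty":0,"tz":0.1,"ax":0,"ay":0,"az":0,"jaw":1},{"tx":-2,"ty":0,"tz":0.1,"ax":0,"ay":0,"az":0,"jaw":1},{"tx":0,"ty":0,"tz":0,"ax":0,"ay":0,"az":0,"jaw":1}]'
```

```text
time_s: 9.18
eef_pos: [551.3, 28.8, 115.2]
ee_rot: [0.001, -0.079, 0.997, -0.0]
force: [-2.6, -0.1, 10.1]
grip_width: -0.0
grip_force: 4.9
```

```bash
python3 -m jog '[{"tx":0,"ty":0,"tz":-5,"ax":0,"ay":0,"az":0,"jaw":1},{"tx":12,"ty":0,"tz":0,"ax":0,"ay":0,"az":0,"jaw":1},{"tx":12,"ty":0,"tz":0,"ax":0,"ay":0,"az":0,"jaw":1},{"tx":6,"ty":0,"tz":1,"ax":0,"ay":0,"az":0,"jaw":1},{"tx":0,"ty":0,"tz":1,"ax":0,"ay":0,"az":0,"jaw":1}]'
python3 -m jog '[{"tx":0,"ty":0,"tz":1,"ax":0,"ay":0,"az":0,"jaw":1},{"tx":0,"ty":0,"tz":0.7,"ax":0,"ay":0,"az":0,"jaw":1},{"tx":0,"ty":0,"tz":0.4,"ax":0,"ay":0,"az":0,"jaw":1},{"tx":0,"ty":0,"tz":0.3,"ax":0,"ay":0,"az":0,"jaw":1},{"tx":0,"ty":0,"tz":0,"ax":0,"ay":0,"az":0,"jaw":1}]'
```

```text
time_s: 9.8
eef_pos: [520.8, 24.0, 117.2]
ee_rot: [-0.0, -0.078, 0.997, 0.0]
force: [-0.8, -1.1, 0.0]
grip_width: 0.0
grip_force: 0.0
time_s: 10.42
eef_pos: [521.5, 24.0, 115.3]
ee_rot: [0.0, -0.079, 0.997, -0.0]
force: [-2.4, -0.8, 7.1]
grip_width: 0.001
grip_force: 3.4
```

```bash
python3 -m jog '[{"tx":-1,"ty":0,"tz":0.5,"ax":0,"ay":0,"az":0,"jaw":1},{"tx":-3,"ty":0,"tz":0,"ax":0,"ay":0,"az":0,"jaw":1},{"tx":-3,"ty":0,"tz":-0.1,"ax":0,"ay":0,"az":0,"jaw":1},{"tx":-3,"ty":0,"tz":-0.1,"ax":0,"ay":0,"az":0,"jaw":1}]'
```

```text
time_s: 10.92
eef_pos: [531.5, 25.6, 115.7]
ee_rot: [0.001, -0.079, 0.997, -0.0]
force: [-3.7, -0.4, 12.3]
grip_width: 0.0
grip_force: 6.0
```

```bash
python3 -m jog '[{"tx":-3,"ty":0,"tz":0,"ax":0,"ay":0,"az":0,"jaw":1},{"tx":-3,"ty":0,"tz":0,"ax":0,"ay":0,"az":0,"jaw":1},{"tx":-3,"ty":0,"tz":0,"ax":0,"ay":0,"az":0,"jaw":1},{"tx":-3,"ty":0,"tz":0.1,"ax":0,"ay":0,"az":0,"jaw":1},{"tx":-3,"ty":0,"tz":0.1,"ax":0,"ay":0,"az":0,"jaw":1}]'
python3 -m jog '[{"tx":-3,"ty":0,"tz":0.1,"ax":0,"ay":0,"az":0,"jaw":1},{"tx":-3,"ty":0,"tz":0.2,"ax":0,"ay":0,"az":0,"jaw":1},{"tx":0,"ty":0,"tz":0,"ax":0,"ay":0,"az":0,"jaw":1}]'
python3 - <<'E'
from h import *
c,s=snap("wrist"); save(c,"w5.png"); delta(W(0,-30,116),YAW); print(s["force"])
E
```

```text
time_s: 11.55
eef_pos: [546.4, 27.9, 115.6]
ee_rot: [0.001, -0.079, 0.997, -0.0]
force: [-4.1, -0.2, 11.6]
grip_width: 0.002
grip_force: 6.0
time_s: 11.92
eef_pos: [552.6, 29.0, 115.1]
ee_rot: [0.001, -0.079, 0.997, -0.0]
force: [-2.4, 0.1, 9.3]
grip_width: 0.001
grip_force: 4.7
tcp [552.6  29.  115.1] tool x [-0.988 -0.157 -0.002] y [-0.157  0.988 -0.001] z [ 0.002 -0.    -1.   ] t 11.975
shift [15.9 -0.1 -0.9]
az 0.001
[-2.37288284  0.07521372  9.27361779]
```

View pics/w5.png

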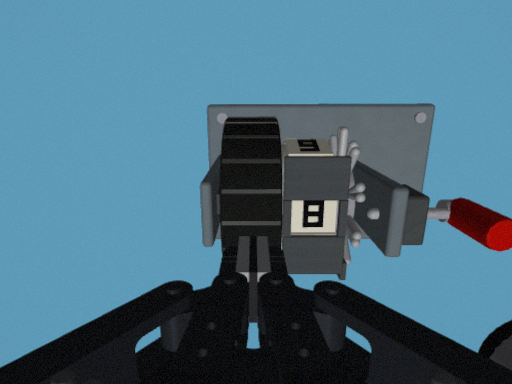

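The window (rows 200–234) now shows the 8, about centred, so the 7 comes next: about 30 mm more rim travel.

```bash
python3 -m jog '[{"tx":0,"ty":0,"tz":-5,"ax":0,"ay":0,"az":0,"jaw":1},{"tx":12,"ty":0,"tz":0,"ax":0,"ay":0,"az":0,"jaw":1},{"tx":12,"ty":0,"tz":0,"ax":0,"ay":0,"az":0,"jaw":1},{"tx":7,"ty":0,"tz":1,"ax":0,"ay":0,"az":0,"jaw":1},{"tx":0,"ty":0,"tz":1,"ax":0,"ay":0,"az":0,"jaw":1}]'
python3 -m jog '[{"tx":0,"ty":0,"tz":1,"ax":0,"ay":0,"az":0,"jaw":1},{"tx":0,"ty":0,"tz":0.7,"ax":0,"ay":0,"az":0,"jaw":1},{"tx":0,"ty":0,"tz":0.4,"ax":0,"ay":0,"az":0,"jaw":1},{"tx":0,"ty":0,"tz":0.3,"ax":0,"ay":0,"az":0,"jaw":1},{"tx":0,"ty":0,"tz":0,"ax":0,"ay":0,"az":0,"jaw":1}]'
```

```text
time_s: 12.6
eef_pos: [520.7, 24.0, 117.0]
ee_rot: [-0.0, -0.078, 0.997, 0.0]
force: [0.6, -0.3, 0.3]
grip_width: 0.001
grip_force: 0.0
time_s: 13.22
eef_pos: [521.5, 24.0, 115.2]
ee_rot: [0.0, -0.079, 0.997, -0.0]
force: [-2.9, -0.5, 8.3]
grip_width: -0.001
grip_force: 3.9
```

```bash
python3 -m jog '[{"tx":-1,"ty":0,"tz":0.4,"ax":0,"ay":0,"az":0,"jaw":1},{"tx":-3,"ty":0,"tz":0,"ax":0,"ay":0,"az":0,"jaw":1},{"tx":-3,"ty":0,"tz":-0.1,"ax":0,"ay":0,"az":0,"jaw":1},{"tx":-3,"ty":0,"tz":-0.1,"ax":0,"ay":0,"az":0,"jaw":1}]'
python3 -m jog '[{"tx":-3,"ty":0,"tz":0,"ax":0,"ay":0,"az":0,"jaw":1},{"tx":-3,"ty":0,"tz":0,"ax":0,"ay":0,"az":0,"jaw":1},{"tx":-3,"ty":0,"tz":0,"ax":0,"ay":0,"az":0,"jaw":1},{"tx":-3,"ty":0,"tz":0.1,"ax":0,"ay":0,"az":0,"jaw":1},{"tx":-3,"ty":0,"tz":0.1,"ax":0,"ay":0,"az":0,"jaw":1}]'
python3 - <<'E'
from h import *
c,s=snap("wrist"); save(c,"w6.png")
np.set_printoptions(precision=1,suppress=True)
for r in place_of("window","wrist")[:2]: print(r, at_z(c,s,r["centre"],108))
p=proj(c,s,W(0,2,108)); print(p)
win(c,"win6.png",p[0],p[1],28); delta(W(0,-30,116),YAW); print(s["force"])
E
```

```text
time_s: 13.72
eef_pos: [531.6, 25.6, 115.6]
ee_rot: [0.001, -0.079, 0.997, -0.0]
force: [-4.3, -1.4, 11.7]
grip_width: -0.001
grip_force: 6.2
time_s: 14.35
eef_pos: [546.5, 28.0, 115.5]
ee_rot: [0.001, -0.079, 0.997, -0.0]
force: [-3.8, -0.5, 12.3]
grip_width: -0.002
grip_force: 6.1
{'centre': [313.4, 231.4], 'conf': 0.62} [533.7  56.5 108. ]
[np.float64(317.0795690497932), np.float64(228.47660385998017)]
tcp [546.8  28.  115.5] tool x [-1.  -0.2 -0. ] y [-0.2  1.  -0. ] z [ 0. -0. -1.] t 14.45
shift [10.  -0.1 -0.5]
az 0.001
[-3.8 -0.5 12.3]
```

View pics/win6.png

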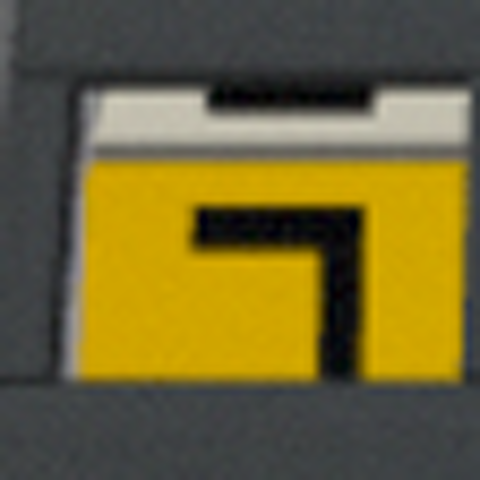

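The window shows the 7 on yellow, not far enough yet: its top is at crop row 207, the 7/8 boundary at 153, and the window edges at 80 and 380. Working out the angle from rays.

Run:
```python
from h import *
from scipy.optimize import brentq
c,s=snap("wrist")
u=317; rows={k:228+28-r*56/480 for k,r in dict(bound=153,top=207,wplus=78,wminus=380).items()}
for z in(107,108,109):
    print("hood",z,[round((CR.T@(at_z(c,s,(u,rows[k]),z)-O))[0],1) for k in("wplus","wminus")])
def ang(row,rn,zc):
    o,d=ray(c,s,(u,row)); o=CR.T@(o-O); d=CR.T@d
    a=d[0]**2+d[2]**2; o2=np.array([o[0],o[2]-zc]); b=o2@[d[0],d[2]]; k=o2@o2-rn*rn
    t=(-b-np.sqrt(b*b-a*k))/a; return np.arctan2(o2[0]+t*d[0],o2[1]+t*d[2])
for rn in(34,35,36,37,38,39):
    b,t=ang(rows["bound"],rn,68),ang(rows["top"],rn,68)
    print(rn,"from boundary",round(b-.314,3),"from top",round(t-7/rn,3))
print(at_d(c,s,(317,234)))
```

```text
hood 107 [np.float64(10.9), np.float64(-8.4)]
hood 108 [np.float64(10.4), np.float64(-8.7)]
hood 109 [np.float64(10.0), np.float64(-9.1)]
34 from boundary -0.055 from top -0.066
35 from boundary -0.078 from top -0.077
36 from boundary -0.099 from top -0.087
37 from boundary -0.118 from top -0.097
38 from boundary -0.137 from top -0.106
39 from boundary -0.154 from top -0.114
[537.42746407  60.30206123 101.99649413]
```

The drum is about 0.10 rad short (window centre as seen at x +0.85), so about 5 mm more.

```bash
python3 -m jog '[{"tx":-2,"ty":0,"tz":0.1,"ax":0,"ay":0,"az":0,"jaw":1},{"tx":-2,"ty":0,"tz":0.1,"ax":0,"ay":0,"az":0,"jaw":1},{"tx":-1,"ty":0,"tz":0,"ax":0,"ay":0,"az":0,"jaw":1},{"tx":0,"ty":0,"tz":0,"ax":0,"ay":0,"az":0,"jaw":1}]'
python3 -m jog '[{"tx":0,"ty":0,"tz":-2,"ax":0,"ay":0,"az":0,"jaw":1},{"tx":0,"ty":0,"tz":-6,"ax":0,"ay":0,"az":0,"jaw":1},{"tx":20,"ty":0,"tz":-20,"ax":0,"ay":0,"az":0,"jaw":1},{"tx":0,"ty":15,"tz":-10,"ax":0,"ay":0,"az":0,"jaw":1},{"tx":0,"ty":0,"tz":0,"ax":0,"ay":0,"az":0,"jaw":1}]'
python3 -m jog '[{"tx":0,"ty":0,"tz":0,"ax":0,"ay":0,"az":0,"jaw":1}]'
python3 - <<'E'
from h import *
c,s=snap("wrist"); save(c,"w7.png")
p=proj(c,s,W(0,2,108)); print(p,s["eef_pos"])
win(c,"win7.png",p[0],p[1],28)
for r in place_of("bolt_knob","wrist")[:2]: print(r, CR.T@(at_z(c,s,r["centre"],130)-O))
E
```

```text
time_s: 15.0
eef_pos: [551.5, 28.8, 115.2]
ee_rot: [0.001, -0.079, 0.997, -0.0]
force: [-2.3, 0.3, 10.0]
grip_width: 0.004
grip_force: 5.0
time_s: 15.62
eef_pos: [529.2, 41.5, 152.6]
ee_rot: [0.001, -0.079, 0.997, -0.0]
force: [0.9, -0.6, -0.5]
grip_width: -0.004
grip_force: 0.0
time_s: 15.75
eef_pos: [528.8, 40.7, 151.4]
ee_rot: [-0.0, -0.079, 0.997, 0.0]
force: [0.0, 1.2, -0.3]
grip_width: -0.001
grip_force: 0.0
[np.float64(280.124488446845), np.float64(229.81541685161892)] [528.84691484  40.6865638  151.39240222]
{'centre': [421.2, 243.6], 'conf': 0.61} [ -0.9299345   79.21747487 130.        ]
```

View pics/win7.png

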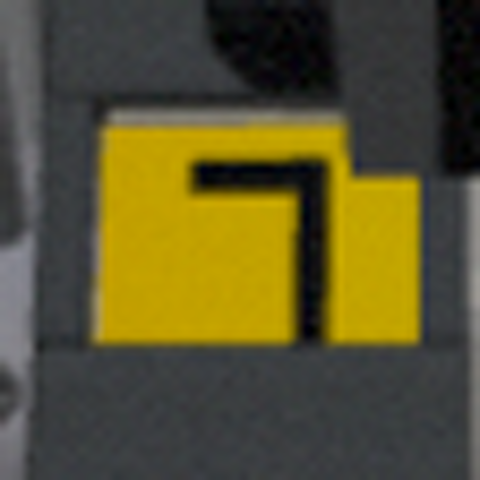

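The 7 now stands nearly centred (top at crop row 160, yellow edge at 125, window edges at 100 and 345). Checking the numbers.

Run:
```python
from h import *
c,s=snap("wrist")
u=280; rows={k:229+28-r*56/480 for k,r in dict(bound=119,top=160,wplus=99,wminus=345).items()}
for z in(107,108,109):
    print("hood",z,[round((CR.T@(at_z(c,s,(u,rows[k]),z)-O))[0],1) for k in("wplus","wminus")])
def ang(row,rn,zc):
    o,d=ray(c,s,(u,row)); o=CR.T@(o-O); d=CR.T@d
    a=d[0]**2+d[2]**2; o2=np.array([o[0],o[2]-zc]); b=o2@[d[0],d[2]]; k=o2@o2-rn*rn
    t=(-b-np.sqrt(b*b-a*k))/a; return np.arctan2(o2[0]+t*d[0],o2[1]+t*d[2])
for rn in(34,35,36,37,38):
    b,t=ang(rows["bound"],rn,69),ang(rows["top"],rn,69)
    print(rn,"from boundary",round(b-.314,3),"from top",round(t-7/rn,3))
delta(W(0,110,190),YAW)
```

```text
hood 107 [np.float64(11.0), np.float64(-8.5)]
hood 108 [np.float64(10.5), np.float64(-8.9)]
hood 109 [np.float64(10.1), np.float64(-9.2)]
34 from boundary 0.055 from top 0.04
35 from boundary 0.026 from top 0.024
36 from boundary -0.001 from top 0.009
37 from boundary -0.026 from top -0.005
38 from boundary -0.048 from top -0.018
tcp [528.8  40.4 151.4] tool x [-0.988 -0.156  0.001] y [-0.156  0.988  0.   ] z [-0.001  0.    -1.   ] t 15.9
shift [ -5.9 124.9 -38.6]
az 0.001
```

Centred within about 0.03 rad. Now over to behind the bolt knob.

```bash
python3 -m jog '[{"tx":-3,"ty":15,"tz":-15,"ax":0,"ay":0,"az":0,"jaw":1},{"tx":-3,"ty":40,"tz":0,"ax":0,"ay":0,"az":0,"jaw":1},{"tx":0,"ty":40,"tz":0,"ax":0,"ay":0,"az":0,"jaw":1},{"tx":0,"ty":30,"tz":0,"ax":0,"ay":0,"az":0,"jaw":1},{"tx":0,"ty":0,"tz":0,"ax":0,"ay":0,"az":0,"jaw":1}]'
python3 -m jog '[{"tx":0,"ty":0,"tz":20,"ax":0,"ay":0,"az":0,"jaw":1},{"tx":0,"ty":0,"tz":25,"ax":0,"ay":0,"az":0,"jaw":1},{"tx":0,"ty":0,"tz":14,"ax":0,"ay":0,"az":0,"jaw":1},{"tx":0,"ty":0,"tz":0,"ax":0,"ay":0,"az":0,"jaw":1},{"tx":0,"ty":0,"tz":0,"ax":0,"ay":0,"az":0,"jaw":1}]'
python3 - <<'E'
from h import *
c,s=snap("wrist"); save(c,"w8.png"); print(s["force"])
delta(W(0,110,106),YAW)
E
```

```text
time_s: 16.52
eef_pos: [514.8, 167.2, 167.9]
ee_rot: [0.0, -0.08, 0.997, 0.0]
force: [1.4, -0.0, 0.0]
grip_width: 0.001
grip_force: 0.0
time_s: 17.15
eef_pos: [515.7, 164.8, 109.0]
ee_rot: [0.001, -0.078, 0.997, -0.0]
force: [0.3, -0.5, -1.2]
grip_width: 0.0
grip_force: 0.0
[ 0.3243648  -0.46127703 -1.19511683]
tcp [515.7 164.9 109. ] tool x [-0.988 -0.156 -0.002] y [-0.156  0.988 -0.   ] z [ 0.002  0.    -1.   ] t 17.2
shift [ 0.6 -0.1  3. ]
az 0.001
```

View pics/w8.png

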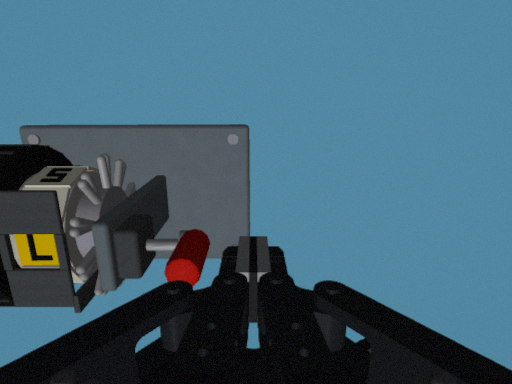

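The picture shows the 7 in the window and the red knob (about 185,260) just left of the fingers (253,250). Push along tool -y slowly.

```bash
python3 -m jog '[{"tx":0,"ty":-2,"tz":3,"ax":0,"ay":0,"az":0,"jaw":1},{"tx":0,"ty":-2,"tz":0,"ax":0,"ay":0,"az":0,"jaw":1},{"tx":0,"ty":-2,"tz":0,"ax":0,"ay":0,"az":0,"jaw":1},{"tx":0,"ty":-2,"tz":0,"ax":0,"ay":0,"az":0,"jaw":1}]'
python3 -m jog '[{"tx":0,"ty":-1.5,"tz":0,"ax":0,"ay":0,"az":0,"jaw":1},{"tx":0,"ty":-1.5,"tz":0,"ax":0,"ay":0,"az":0,"jaw":1},{"tx":0,"ty":-1,"tz":0,"ax":0,"ay":0,"az":0,"jaw":1}]'
```

```text
time_s: 17.7
eef_pos: [516.4, 156.8, 105.1]
ee_rot: [0.0, -0.078, 0.997, 0.0]
force: [0.5, -0.1, -0.6]
grip_width: -0.003
grip_force: 0.0
time_s: 18.08
eef_pos: [517.0, 153.1, 105.0]
ee_rot: [0.0, -0.079, 0.997, 0.0]
force: [-0.1, 3.3, 1.0]
grip_width: 0.006
grip_force: 1.3
```

```bash
python3 -m jog '[{"tx":0,"ty":-1.5,"tz":0,"ax":0,"ay":0,"az":0,"jaw":1},{"tx":0,"ty":-1.5,"tz":0,"ax":0,"ay":0,"az":0,"jaw":1},{"tx":0,"ty":-1,"tz":0,"ax":0,"ay":0,"az":0,"jaw":1}]'
python3 -m jog '[{"tx":0,"ty":-1,"tz":0,"ax":0,"ay":0,"az":0,"jaw":1},{"tx":0,"ty":-1,"tz":0,"ax":0,"ay":0,"az":0,"jaw":1}]'
```

```text
time_s: 18.45
eef_pos: [517.6, 149.0, 105.0]
ee_rot: [0.0, -0.079, 0.997, -0.0]
force: [0.4, 2.7, 1.1]
grip_width: 0.004
grip_force: 1.3
time_s: 18.7
eef_pos: [518.0, 147.0, 105.0]
ee_rot: [0.0, -0.079, 0.997, -0.0]
force: [-0.4, 3.4, 0.2]
grip_width: 0.001
grip_force: 1.3
```

```bash
python3 -m jog '[{"tx":0,"ty":-1,"tz":0,"ax":0,"ay":0,"az":0,"jaw":1},{"tx":0,"ty":-1,"tz":0,"ax":0,"ay":0,"az":0,"jaw":1},{"tx":0,"ty":-1,"tz":0,"ax":0,"ay":0,"az":0,"jaw":1}]'
```

```text
time_s: 19.08
eef_pos: [518.4, 144.1, 105.0]
ee_rot: [0.0, -0.079, 0.997, -0.0]
force: [1.1, 2.4, 0.4]
grip_width: -0.003
grip_force: 1.3
```

Past the tooth faces and sliding freely (about 9 mm in); continuing to the stop.

```bash
python3 -m jog '[{"tx":0,"ty":-1,"tz":0,"ax":0,"ay":0,"az":0,"jaw":1},{"tx":0,"ty":-1,"tz":0,"ax":0,"ay":0,"az":0,"jaw":1},{"tx":0,"ty":-0.7,"tz":0,"ax":0,"ay":0,"az":0,"jaw":1}]'
```

```text
time_s: 19.45
eef_pos: [518.8, 141.6, 105.0]
ee_rot: [0.0, -0.078, 0.997, 0.0]
force: [-1.0, 6.0, 1.8]
grip_width: 0.0
grip_force: 2.9
```

```bash
python3 -m jog '[{"tx":0,"ty":-0.7,"tz":0,"ax":0,"ay":0,"az":0,"jaw":1},{"tx":0,"ty":-0.7,"tz":0,"ax":0,"ay":0,"az":0,"jaw":1}]'
```

```text
time_s: 19.7
eef_pos: [518.9, 141.3, 105.1]
ee_rot: [0.0, -0.078, 0.997, 0.001]
force: [-1.2, 12.5, 1.9]
grip_width: 0.002
grip_force: 6.3
```

```bash
python3 -m jog '[{"tx":0,"ty":-0.6,"tz":0,"ax":0,"ay":0,"az":0,"jaw":1},{"tx":0,"ty":0,"tz":0,"ax":0,"ay":0,"az":0,"jaw":1}]'
```

```text
time_s: 19.95
eef_pos: [518.8, 141.3, 105.1]
ee_rot: [0.0, -0.079, 0.997, 0.002]
force: [-0.8, 13.3, 2.1]
grip_width: -0.001
grip_force: 6.9
```

Firm stop. Backing off and checking the knob position.

```bash
python3 -m jog '[{"tx":0,"ty":2,"tz":0,"ax":0,"ay":0,"az":0,"jaw":1},{"tx":0,"ty":8,"tz":0,"ax":0,"ay":0,"az":0,"jaw":1},{"tx":0,"ty":13,"tz":0,"ax":0,"ay":0,"az":0,"jaw":1},{"tx":0,"ty":0,"tz":-3,"ax":0,"ay":0,"az":0,"jaw":1},{"tx":0,"ty":0,"tz":0,"ax":0,"ay":0,"az":0,"jaw":1}]'
python3 - <<'E'
from h import *
def knob(c,s):
    h=cv2.cvtColor(c["color"],cv2.COLOR_RGB2HSV)
    m=((h[...,0]<6)|(h[...,0]>174))&(h[...,1]>180)&(h[...,2]>80)
    P=[]
    for v,u in zip(*np.nonzero(m)):
        p=CR.T@(at_d(c,s,(u,v))-O)
        if 120<p[2]<140 and abs(p[0])<25 and 40<p[1]<110: P.append(p)
    P=np.array(P); print(len(P), P.mean(0).round(1), P.min(0).round(1), P.max(0).round(1))
c,s=snap("wrist"); save(c,"w9.png")
for r in place_of("bolt_knob","wrist")[:2]: print(r, CR.T@(at_z(c,s,r["centre"],130)-O))
knob(c,s)
E
```

```text
time_s: 20.58
eef_pos: [515.6, 162.2, 108.3]
ee_rot: [0.0, -0.079, 0.997, -0.0]
force: [-0.9, 0.0, 1.0]
grip_width: -0.001
grip_force: 0.0
{'centre': [158.1, 275.9], 'conf': 0.87} [  0.3433733   66.67188506 130.        ]
756 [ -0.3  64.6 129.2] [ -7.2  57.1 127. ] [  7.1  72.1 130.9]
```

View pics/w9.png

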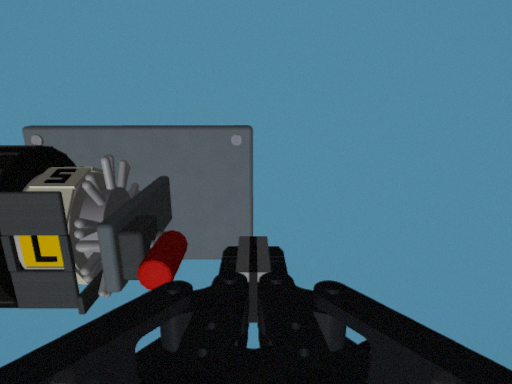

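The knob is at counter y of about 66 (home), and the 7 stands in the window at about (40,250). The gripper is clear, so I'll rise a little and hand in.

```bash
python3 -m jog '[{"tx":0,"ty":5,"tz":-20,"ax":0,"ay":0,"az":0,"jaw":1},{"tx":0,"ty":0,"tz":-40,"ax":0,"ay":0,"az":0,"jaw":1},{"tx":0,"ty":0,"tz":-20,"ax":0,"ay":0,"az":0,"jaw":1},{"tx":0,"ty":0,"tz":0,"ax":0,"ay":0,"az":0,"jaw":1},{"tx":0,"ty":0,"tz":0,"ax":0,"ay":0,"az":0,"jaw":1}]' && python3 -c "
from rig import *
print(finish_job())"
```

```text
time_s: 21.3
eef_pos: [514.3, 167.0, 186.8]
ee_rot: [-0.001, -0.078, 0.997, -0.0]
force: [-0.2, 0.7, -1.1]
grip_width: -0.001
grip_force: 0.0
the job is handed in; nothing more can be done
None
```

The drum stands at 7, within about 0.03 rad of centred. The bolt is pushed to its stop, with the knob measured at about 66 mm (the home position). The gripper is clear and the job was handed in at about 21 s; the hand-in returned no verdict. The highest forces I read were about 12.5 N on the tyre and 13 N on the bolt, and I moved none of the other things on purpose.

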